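# Feed the slide box through the gated chute

## Task

Press the treadle beside the chute down with one fingertip, so that the sprung gate sinks into the floor, and while holding it down push the slide box along the chute (one finger on each side of the wall does both), over the open gate, until the box is home against the end stop. Keep the gate from pressing on the box, push the box without ever lifting it, and leave everything else on the table alone. Then let go of all, so that the gate springs shut behind the box.

Things in the scene. Friction and masses are not known exactly. Their poses are not given: they have to be found in the camera images.
- chute: Fixed feed chute. Origin: on the table under the gate slot's middle; +y = feed direction (open inlet at y=-260 mm), +x across, away from the robot, z up. All mm below marked 'chute frame' are in this frame. Level floor, top z=52, 100 wide between walls (inner faces x=-50, +50; 6 thick, tops z=72). The gate crosses at y=0. A hinge rod runs along y at x=88, z=42.
- gate (a joint): Hinge of the rocker that carries treadle and stop plate, rad; axis along the chute behind its far wall. 0 = shut, grows as the treadle is pressed down; from 0.16 the plate is wholly below the floor; 0.23 is the limit. A spring shuts it: about 1.5 N at the treadle when shut, 6 N at the limit. Pushing the box against the plate cannot open it.
- treadle (a point): Grey ribbed treadle strip along the outside of the robot-side wall, 44 mm wide, 380 long, 6 thick; press it anywhere along its length. Point: middle of its upper face; shut at x=-88, y=-90, z=98 mm (chute frame), so it spans y=-280 to 100. The face sinks to z=69 at 0.16 rad, z=57 at the limit (still 5 above the floor), shifting up to 8 mm towards the robot; springs back.
- plate_top (a point): Middle of the upper edge of the gate's steel stop plate, which stands up through a slot in the floor in the robot-side half of the chute: x=-49 to -9 mm, y=-2.5 to 2.5 mm (chute frame), top 66 mm above the table (14 mm above the floor) when shut.
- home (a point): Where the slide box's origin lies when the box is home against the end stop: x=0, y=140, z=52 mm (chute frame). The end stop is a wall across the chute, its face at y=225 mm, its top 84 mm above the table.
- slide_box: Closed dark blue slide box, 0.15 to 0.31 kg, loose on the chute's floor, its middle 110 to 150 mm before the gate. Origin: centre of its underside. 170 mm long along y (flat upright ends at -85, +85), which lies along the chute within 0.01 rad; 95 wide plus a 5 mm lip in the middle of its -x side, above the wall; 38 tall (top 90 mm above the table). The lid is fixed.
- specimen_0: Bystander, to be left alone: round lidded specimen jar with white lid, 60 mm across, 68 mm tall, on the table behind the chute. Origin: centre of its underside.
- strip_bottle: Bystander, to be left alone: round test-strip bottle with a black cap, 45 mm across, 108 mm tall, on the table on the robot's side of the chute's outlet end. Origin: centre of its underside.
- specimen_1: Bystander, to be left alone: round specimen jar with an orange lid, 60 mm across, 68 mm tall, on the right of the table. Origin: centre of its underside.
- timer: Bystander, to be left alone: flat countdown timer, 64 x 68 x 18 mm, on the right of the table. Origin: centre of its underside.
- pen_1: Bystander, to be left alone: marker pen lying flat, 135 mm long, 16 mm high, on the right of the table. Origin: centre of its underside.
Mind the look-alikes: they are no part of the job. Of the things that look like the slide_box, the larger one is meant.

How it is judged (in metres and radians):
On the way, in this order (a step that is already met when the one before it is completed fails the run):
1. a finger holds the treadle down and the gate open (at least 0.16 rad) while the box is still upstream of the gate (contact force between the fingers and gate above 0.3 N and value of joint gate above 0.16 rad and y of slide_box in the frame of chute below -0.088 m), for 0.1 s.
2. the box has passed the gate (its middle at least 100 mm beyond it) with a finger still holding the treadle down and the gate open (contact force between the fingers and gate above 0.3 N and value of joint gate above 0.14 rad and y of slide_box in the frame of chute above 0.1 m), for 0.1 s.
At the end, for the whole second after the job is handed in: The slide box lies flat on the chute's floor within 8 mm of home against the end stop, straight within 0.07 rad and at rest, and the gate has sprung shut behind it (under 0.03 rad) (y of slide_box in the frame of chute between 0.132 and 0.146 m and z of slide_box in the frame of chute between 0.048 and 0.056 m and angle between the y axis of slide_box and the y axis of chute, either way round below 0.07 rad and value of joint gate below 0.03 rad and linear speed of slide_box below 0.01 m/s); the robot touches nothing.
It fails at once if the slide box is lifted more than 10 mm off the chute's floor or tipped over 0.15 rad (z of slide_box in the frame of chute above 0.062 m or angle between slide_box's own z axis and vertical above 0.15 rad).
It fails at once if the gate's stop plate and the slide box press on one another with more than 2 N (contact force between slide_box and gate above 2 N).
It fails at once if a bystander is moved by more than 15 mm (distance of any of specimen_0, strip_bottle, specimen_1, timer, pen_1 from where it was at the start of the episode above 0.015 m).
It also fails if it takes over 40 s, if anything falls off the work surface, if the arm or the gripper's body presses on something with over 40 N, if the wrist force passes 120 N, or if a joint passes its speed limit or range.

## Robot

A 6-joint arm with a two-finger parallel gripper is mounted at the origin on the work surface; the furniture and walls round the work are solid. World frame = base frame: x ahead of the robot, y to its left, z up, the work surface at z = 0. Lengths are in m, angles in degrees, forces in N, time in s.
With the tool pointing down it reaches from about 0.425 to 0.925 m from the base axis. Payload 12.5 kg.
Tool frame: the origin (TCP) lies midway between the tips of the shut fingers; the grasp point (between the pads) lies 19 mm behind it; z points along the fingers, x is the direction in which the jaws open and shut, and the axes are right-handed (so a half turn about z gives the same grasp; the last joint's range is limited). The gripper opens to 85 mm and grips with 20 to 120 N. Pads are 22 mm wide; open, the fingers measure 114 mm over their backs; the gripper's body (76 mm by 85 mm) begins 54 mm behind the grasp point. The pads swing forward as they close: fully open they stand 13 mm farther back than shut.
Start: joints at [-82.54, 28.126, 89.318, -0, 62.55, -6.05], TCP at [0.146, -0.608, 0.231] pointing down, gripper open.
Joint ranges: [-177.58, 177.58], [-47.91, 125.51], [2.72, 160], [-65.01, 245.01], [3.68, 167.84], [-153.87, 153.87]. Speed limits (degrees/s): [127.2, 127.2, 159.86, 180, 180, 180].

## Interface

Orientations are given as [roll, pitch, yaw] about the fixed x, y, z axes, in that order (R = Rz(yaw) Ry(pitch) Rx(roll)).
In Python, from bench import env gives the robot as it stands.
- The arm moves only by the shell command python3 -m crank 'ROWS'. ROWS is JSON, a list of rows, each a list of 3 entries, a list of its own where there are three numbers: the turn, a rotation vector about the world's x, y, z in rad, then the shift along the world's x, y, z in mm, then the closure, from -1 (fully open) to 1 (shut). A call has 1 to 8 rows; each row shifts and turns the commanded pose from where the row before left it; what a row does not reach is not made up. A row lasts 1/12 s, in which the tool goes at most 41.7 mm and 7.16 degrees, less where a joint would pass 70% of its speed; a pose out of reach is approached as far as the arm can. A call with a gripper value outside its range is refused whole. The fingers move at their own pace and stop on an object; the grip force is fixed at half the most. Time passes only in rows, so rows that do not move let the fingers close. It gives the time, the measured TCP pose, the force and the opening at its end, in the units of the state.
- env.get_obs(): the state, without advancing time (a new reading comes with each control period).
- env.snapshot(name): name is "scene" or "side" or "wrist"; returns (picture, depth): 400x640x3 uint8, red, green, blue; 400x640 float32, m along the optical axis (not along the pixel's ray), 0 where there is no reading.
- env.get_calibration(name): a dict with "K" (3x3 intrinsics, pixels), "R" (3x3) and "t" (3): a world point X has camera coordinates R X + t. Camera axes: x right, y down, z forward; pixel columns grow to the right and rows downward; lengths in m; the calibration is good to about 2 mm. A picture is of the moment at which its call begins: read the wrist's pose just before it. get_calibration takes no time and is no camera call; for the wrist camera it gives the pose at the moment of the call.
- env.sign_off(): hands the job in, once; it reports no verdict.
The state is a dict: "time": time; "qpos": joint angles; "dq": joint speeds; "effort": joint torques, N m; "position": TCP position; "eef_rot": TCP orientation; "contact_force": force on the tool from outside, world axes, zero at the start; "wrist_torque": the same for the moment, N m; "gripper_width": finger opening in m.
Only numpy, scipy, OpenCV 4.12 (cv2) and the standard library are available. Lean on these libraries where they do the work, as an engineer would, in place of code of your own. Each camera call takes 0.05 s, during which the arm holds its last target. There are 200 camera calls.

## Working session

There is one attempt and no reset: what is moved stays moved. The work goes in short steps, Python scripts to look and compute and a shell command to move; the robot and the scene stay as the last step left them, time stands still between calls to the robot, and variables do not carry over. Pictures are saved under pics/ and viewed, on a budget of 10 in all, crops included, one or two more only if the job needs it, and the job is handed in when it is done.

```bash
ls; mkdir -p pics; cat > h.py <<'E'
import numpy as np, cv2
from bench import env
def snap(n,f=None):
    p,d=env.snapshot(n)
    if f: cv2.imwrite('pics/'+f,p[:,:,::-1])
    return p,d,env.get_calibration(n)
def pts(d,c):
    K,R,t=[np.array(c[k]) for k in 'KRt']
    v,u=np.mgrid[:d.shape[0],:d.shape[1]]
    X=np.stack([(u-K[0,2])/K[0,0]*d,(v-K[1,2])/K[1,1]*d,d],-1)
    return (X-t)@R
def ray(u,v,c,z):
    K,R,t=[np.array(c[k]) for k in 'KRt']
    r=R.T@np.linalg.inv(K)@[u,v,1]; o=-R.T@t
    return o+r*(z-o[2])/r[2]
E
python3 - <<'E'
from h import *
for n in ('scene','side','wrist'):
    p,d,c=snap(n,n+'0.png'); np.savez('/tmp/%s0.npz'%n,p=p,d=d,**{k:np.array(c[k]) for k in 'KRt'})
    print(n,-np.array(c['R']).T@c['t'],(d>0).mean())
print(env.get_obs())
E
```

```text
pics
scene [-0.62880589 -0.70858464  0.76556299] 0.99599609375
side [0.55300839 1.15841178 1.05819858] 0.996015625
wrist [ 0.22800979 -0.58825743  0.37419752] 0.99591015625
{'time': 0.15, 'qpos': array([-8.25399202e+01,  2.81568480e+01,  8.93417061e+01,  1.00963267e-03,
        6.25469555e+01, -6.04890015e+00]), 'dq': array([-0.03913565, -0.03101707, -0.13466741, -0.00657974, -0.03487495,
       -0.1095546 ]), 'effort': array([ 1.06935229e-03, -6.18707228e+01, -2.61691618e+01, -1.26627938e-04,
        3.22434353e-03,  2.64348057e-05]), 'position': array([ 0.14602149, -0.60755017,  0.23085749]), 'eef_rot': array([-1.79994314e+02,  4.51618806e-02, -7.64914837e+01]), 'contact_force': array([ 0.56256594, -0.91553195, -0.80803298]), 'wrist_torque': array([-0.00218822, -0.00254994, -0.05048898]), 'gripper_width': 0.08543819949061768}
```

View pics/scene0.png

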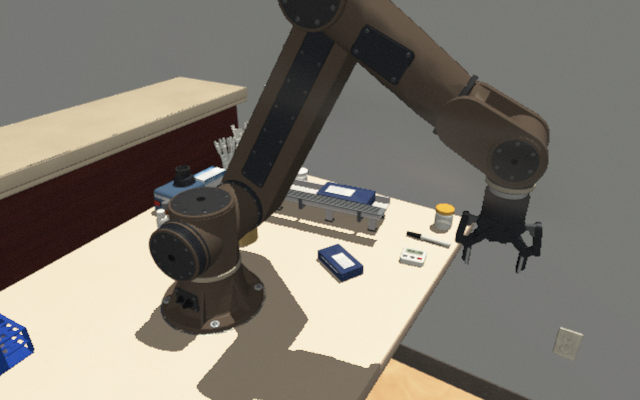

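View pics/side0.png

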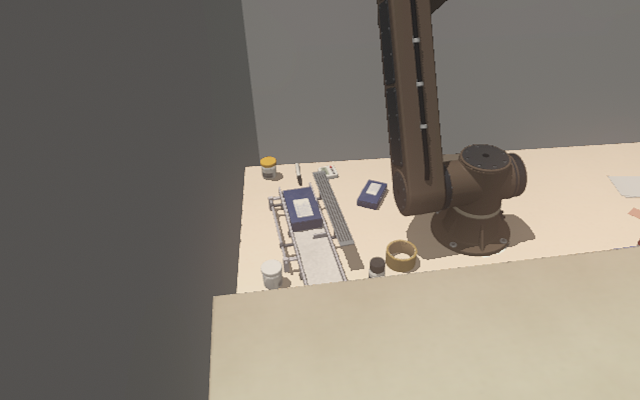

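The side view shows two dark blue boxes. One is in the chute at about (302,208). The other is smaller, on the bare table at about (372,194), and also appears at (340,262) in the scene view. The one in the chute fits: it is larger and lies on the chute floor upstream of the gate. I'll measure it and confirm with a crop.

```bash
cat > meas.py <<'E'
from h import *
import sys
def load(n):
    z=np.load('/tmp/%s.npz'%n); return z['p'],z['d'],{k:z[k] for k in 'KRt'}
def rect(P):
    r=cv2.minAreaRect((P[:,:2]*1000).astype(np.float32)); return np.round(r[0],1),np.round(r[1],1),round(r[2],2)
for n in ('side0','scene0'):
    p,d,c=load(n); P=pts(d,c).reshape(-1,3); I=p.reshape(-1,3).astype(int)
    hsv=cv2.cvtColor(p,cv2.COLOR_RGB2HSV).reshape(-1,3)
    reg=(P[:,0]>.4)&(P[:,0]<1.1)&(np.abs(P[:,1])<.6)&(d.ravel()>0)
    blue=(hsv[:,0]>105)&(hsv[:,0]<135)&(hsv[:,1]>90)&reg
    m=np.zeros(d.size,np.uint8); m[blue]=255; m=m.reshape(d.shape)
    k,lab,st,cen=cv2.connectedComponentsWithStats(m)
    for i in range(1,k):
        if st[i,4]>60:
            Q=P[lab.ravel()==i]; print(n,'blue',cen[i].round(),st[i,4],Q.mean(0).round(3),'zmax',np.percentile(Q[:,2],[50,90,99]).round(4))
            T=Q[Q[:,2]>np.percentile(Q[:,2],99)-.008]; print('  top rect',rect(T))
    h,_=np.histogram(P[reg,2],bins=np.arange(.02,.16,.004)); print(h)
p,d,c=load('side0')
cv2.imwrite('pics/crop_side.png',cv2.resize(p[150:310,240:420,::-1],None,fx=4.4,fy=3.7,interpolation=cv2.INTER_CUBIC)[:600,:800])
E
python3 meas.py
```

```text
[  86   75   73   78  101  160  301 1018  966  206  181  302  489  255
  108   92  264  703  374  705  262   52   41   52   42   44   46   45
   53   50   45   50   45   52]
scene0 blue [353. 194.] 463 [ 0.535 -0.104  0.088] zmax [0.0886 0.0906 0.0923]
  top rect (array([533.6, -81.9]), array([103.8, 168.6]), 8.43)
[213 208 237 269 254 293 386 537 482 397 404 578 378 260 227 251 466 742
 427 815 267 228 223 258 242 277 249 285 298 289 308 290 276 252]
```

View pics/crop_side.png

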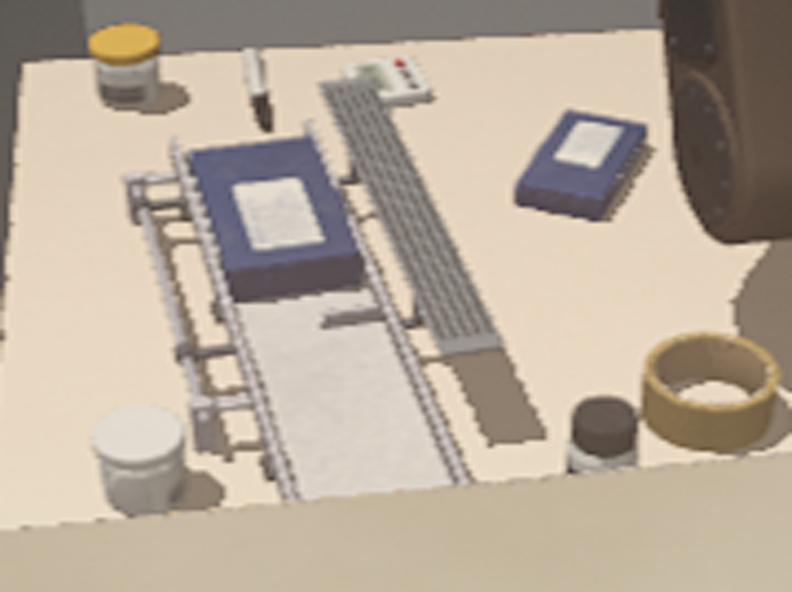

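```bash
python3 - <<'E'
from meas import *
print('----')
p,d,c=load('side0'); X=pts(d,c)
for u,v in [(302,208),(310,200),(372,194),(330,205),(320,255),(290,195)]: print(u,v,p[v,u],X[v,u].round(3))
for n in ('side0','scene0'):
    p,d,c=load(n); P=pts(d,c).reshape(-1,3)
    s=(P[:,0]>.38)&(P[:,0]<.62)&(np.abs(P[:,1])<.4)
    # treadle: z 0.094..0.101, grey
    I=p.reshape(-1,3).astype(int); grey=(I.max(1)-I.min(1)<25)
    for lo,hi in [(.094,.103),(.048,.056),(.069,.075)]:
        m=s&(P[:,2]>lo)&(P[:,2]<hi)&grey
        mm=cv2.morphologyEx((m.reshape(d.shape)*255).astype(np.uint8),cv2.MORPH_CLOSE,np.ones((5,5)))
        k,lab,st,cen=cv2.connectedComponentsWithStats(mm)
        for i in range(1,k):
            if st[i,4]>100:
                Q=P[(lab.ravel()==i)&m]; print(n,lo,cen[i].round(),len(Q),Q.mean(0).round(4),rect(Q),Q[:,1].min(),Q[:,1].max())
E
```

```text
[  86   75   73   78  101  160  301 1018  966  206  181  302  489  255
  108   92  264  703  374  705  262   52   41   52   42   44   46   45
   53   50   45   50   45   52]
scene0 blue [353. 194.] 463 [ 0.535 -0.104  0.088] zmax [0.0886 0.0906 0.0923]
  top rect (array([533.6, -81.9]), array([103.8, 168.6]), 8.43)
[213 208 237 269 254 293 386 537 482 397 404 578 378 260 227 251 466 742
 427 815 267 228 223 258 242 277 249 285 298 289 308 290 276 252]
----
302 208 [210 203 196] [ 0.533 -0.054  0.09 ]
310 200 [ 99  97 120] [ 0.506 -0.091  0.091]
372 194 [163 157 156] [ 0.288 -0.183  0.028]
330 205 [144 139 134] [ 0.446 -0.047  0.1  ]
320 255 [219 209 198] [0.492 0.12  0.05 ]
290 195 [103 102 126] [ 0.568 -0.124  0.091]
side0 0.094 [333. 209.] 994 [ 0.4399 -0.0338  0.0983] (array([443.5, -54.8]), array([ 44.1, 384.1]), 8.32) -0.2452625922882501 0.1361928131599972
side0 0.048 [314. 256.] 1779 [0.5064 0.1256 0.052 ] (array([527.7, 119.4]), array([144.9, 243.4]), 8.5) -0.011537305254833785 0.23541305723896488
side0 0.069 [309. 238.] 337 [0.5208 0.0661 0.0719] (array([520.3,  23.7]), array([112.2, 464. ]), 8.25) -0.19852351520315575 0.2486985752671295
scene0 0.094 [336. 202.] 763 [ 0.4433 -0.0958  0.0973] (array([443.3, -86.6]), array([ 49.7, 319.7]), 8.29) -0.24698109282020406 0.07478548209313059
scene0 0.048 [305. 188.] 172 [0.545  0.0859 0.0519] (array([543.8,  86.9]), array([ 44.1, 106.8]), 7.45) 0.031051753468774097 0.1418516575644802
scene0 0.048 [332. 209.] 204 [ 0.4735 -0.0678  0.0519] (array([463.5, -62.5]), array([ 37.4, 324.8]), 9.29) -0.2200414505621894 0.10027651104789191
scene0 0.048 [380. 204.] 101 [ 0.5841 -0.1812  0.0519] (array([ 581.7, -182.1]), array([48.3, 46.7]), 11.17) -0.20538901271678375 -0.15751663290526965
```

The crop confirms the dark blue box in the chute is the large one. It lies against the upstream side of the gate plate, which is at crop (355,318). The treadle strip runs beside it, and the decoy sits out on the table at crop (580,165). The treadle, wall and box rectangles agree: yaw about 8.3°, treadle 44×384 mm at z 98, box top at z 90. Next I'll check obstacle clearance and compute the target points.

```bash
cat > fr.py <<'E'
from h import *
a=np.deg2rad(8.3); ex=np.array([np.cos(a),np.sin(a)]); ey=np.array([-np.sin(a),np.cos(a)])
O=np.array([443.5,-54.8])+88*ex+90*ey
def W(x,y): return (O+x*ex+y*ey).round(1)
def L(P): d=np.asarray(P)[...,:2]*1000-O; return np.stack([d@ex,d@ey],-1).round(1)
E
python3 - <<'E'
from fr import *
from meas import load
print('--- O',O,'start',W(-44,-230),'end',W(-44,44),'boxrect local',L([.5336,-.0819]))
p,d,c=load('side0'); X=pts(d,c)
for nm,u,v in [('bottle',377,266),('tape',400,246),('counter',400,300),('counteredge',300,295),('orange',268,162),('white jar',272,269),('timer',331,172),('pen',299,180)]:
    print(nm,X[v,u].round(3),L(X[v,u]))
P=X.reshape(-1,3); s=(P[:,2]>.15)&(P[:,1]>.1)&(P[:,1]<1)&(P[:,0]<1)&(P[:,0]>.2); print('tall min y',np.percentile(P[s,1],[0,1,5]),np.median(P[s,2]))
E
```

```text
[  86   75   73   78  101  160  301 1018  966  206  181  302  489  255
  108   92  264  703  374  705  262   52   41   52   42   44   46   45
   53   50   45   50   45   52]
scene0 blue [353. 194.] 463 [ 0.535 -0.104  0.088] zmax [0.0886 0.0906 0.0923]
  top rect (array([533.6, -81.9]), array([103.8, 168.6]), 8.43)
[213 208 237 269 254 293 386 537 482 397 404 578 378 260 227 251 466 742
 427 815 267 228 223 258 242 277 249 285 298 289 308 290 276 252]
--- O [517.58621135  46.9606667 ] start [ 507.2 -187. ] end [467.7  84.1] boxrect local [  -2.8 -129.8]
bottle [0.347 0.236 0.106] [-141.9  211.4]
tape [0.245 0.08  0.024] [-264.7   71.9]
counter [0.362 0.53  0.31 ] [-84.1 500.2]
counteredge [0.556 0.494 0.307] [102.7 437.1]
orange [ 0.642 -0.361  0.069] [  64.1 -421.7]
white jar [0.63  0.181 0.069] [130.6 116.7]
timer [ 0.414 -0.344  0.019] [-159.  -372.2]
pen [ 0.534 -0.314  0.014] [ -35.7 -359.1]
tall min y [0.1000006  0.15677381 0.33095079] 0.6669703375036447
```

```bash
python3 -m crank '[[[0,0,0.12],[0,0,0],-1],[[0,0,0.12],[5,10,0],-1],[[0,0,0.12],[20,25,0],-1],[[0,0,0.12],[20,25,0],-1],[[0,0,0.12],[20,25,0],-1],[[0,0,0.12],[20,25,0],-1],[[0,0,0.12],[20,25,0],-1],[[0,0,0.12],[20,25,0],-1]]'
```

```text
time: 0.82
position: [0.2717, -0.4463, 0.2312]
eef_rot: [-180.0, 0.0, -21.2]
contact_force: [0.5, 0.4, 0.7]
gripper_width: 0.0853
```

```bash
python3 -m crank '[[[0,0,0.103],[29,31,0],-1],[[0,0,0.103],[29,31,0],-1],[[0,0,0.103],[29,31,0],-1],[[0,0,0.103],[29,31,0],-1],[[0,0,0.103],[29,31,0],-1],[[0,0,0],[29,31,0],-1],[[0,0,0],[29,31,0],-1],[[0,0,0],[29,31,0],-1]]' && python3 -m crank '[[[0,0,0],[5,1,-20],-1],[[0,0,0],[0,0,-30],-1],[[0,0,0],[0,0,-20],-1],[[0,0,0],[0,0,-10],-1],[[0,0,0],[0,0,0],-1]]'; python3 - <<'E'
from fr import *
o=env.get_obs(); print(o['position'],o['eef_rot'],L(o['position']),o['contact_force'])
p,d,c=snap('wrist','wrist1.png'); np.savez('/tmp/wrist1.npz',p=p,d=d,**{k:np.array(c[k]) for k in 'KRt'})
E
```

```text
time: 1.48
position: [0.4998, -0.2024, 0.2313]
eef_rot: [-180.0, -0.0, 8.0]
contact_force: [0.2, -1.9, 0.2]
gripper_width: 0.085
time: 1.9
position: [0.503, -0.2029, 0.1494]
eef_rot: [-179.9, 0.2, 8.0]
contact_force: [0.4, 0.3, -0.2]
gripper_width: 0.0852
[ 0.50301963 -0.20291024  0.1494042 ] [-1.79871570e+02  1.68078450e-01  8.02180703e+00] [ -50.5 -245.2] [ 0.4118166   0.29128026 -0.21364217]
```

View pics/wrist1.png

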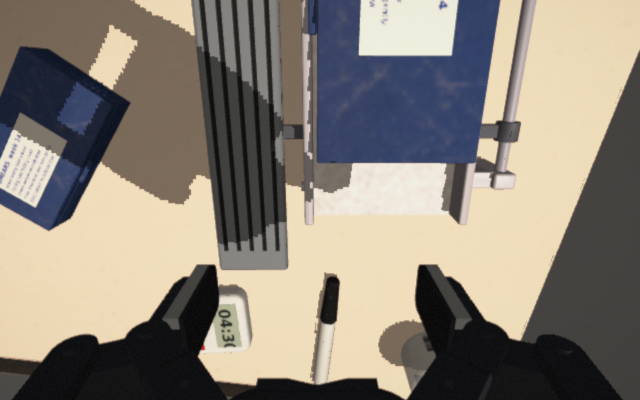

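The wrist view has the box's rear end at v≈162 and the treadle strip at u≈200–285, with its inlet end at v≈268. The fingertips are near (205,270) and (430,270), clear of everything. I'll read positions from the depth image.

```bash
python3 - <<'E' | grep -v '^ *\['
from fr import *
from meas import load,rect
print('----')
p,d,c=load('wrist1'); X=pts(d,c); P=X.reshape(-1,3); l=L(P); z=P[:,2]*1000
I=p.reshape(-1,3).astype(int)
def rep(n,m):
    print(n,m.sum(),'x',np.percentile(l[m,0],[1,50,99]).round(1),'y',np.percentile(l[m,1],[1,50,99]).round(1),'z',np.percentile(z[m],[1,50,99]).round(1))
u=np.tile(np.arange(640),400); v=np.repeat(np.arange(400),640)
blue=(I[:,2]>I[:,0]+15)
rep('box top',blue&(z>84)&(z<96)&(u>290))
rep('treadle',(u>190)&(u<290)&(z>94)&(z<103)&(v<275))
rep('floor',(u>310)&(u<450)&(v>165)&(v<215))
Q=P[(u>190)&(u<290)&(z>94)&(z<103)&(v<275)]; print('tr',rect(Q))
for a,b in((150,225),(410,490)): rep('finger',(u>a)&(u<b)&(v>262)&(v<350)&(z>130)&(z<260))
for q in [(205,270),(208,300),(190,300),(430,270),(425,300),(450,300)]: print('px',q,X[q[1],q[0]].round(4),L(X[q[1],q[0]]))
E
```

```text
108   92  264  703  374  705  262   52   41   52   42   44   46   45
   53   50   45   50   45   52]
scene0 blue [353. 194.] 463 [ 0.535 -0.104  0.088] zmax [0.0886 0.0906 0.0923]
  top rect (array([533.6, -81.9]), array([103.8, 168.6]), 8.43)
 427 815 267 228 223 258 242 277 249 285 298 289 308 290 276 252]
----
box top 22432 x [-48.9  -3.   43.8] y [-210.4 -171.7 -126.2] z [90.  91.7 93.3]
treadle 21009 x [-111.6  -89.9  -68.9] y [-276.4 -188.1 -127.3] z [ 98.  100.1 101.8]
floor 6811 x [-53.   -4.2  46.1] y [-259.8 -240.7 -222.8] z [52.7 54.3 74. ]
tr (array([ 457.1, -166.7]), array([ 44.5, 153.3]), 8.2)
finger 4303 x [-105.9  -93.4  -89.2] y [-255.7 -237.6 -232.5] z [166.3 191.7 216.3]
finger 4512 x [-10.7  -6.4   5.8] y [-256.2 -237.3 -232.5] z [166.4 192.8 216.4]
px (205, 270) [ 0.4579 -0.1994  0.1725] [ -94.6 -235.2]
px (208, 300) [ 0.461  -0.2096  0.1776] [ -93.  -245.7]
px (190, 300) [ 0.459  -0.1985  0.1931] [ -93.4 -234.5]
px (430, 270) [ 0.5465 -0.1862  0.1738] [  -5.1 -234.9]
px (425, 300) [ 0.5457 -0.1971  0.1784] [  -7.4 -245.5]
px (450, 300) [ 0.5469 -0.1856  0.1939] [  -4.5 -234.4]
```

```bash
python3 -m crank '[[[0,0,0.005],[6,1,-10],-1],[[0,0,0],[0,0,-20],-1],[[0,0,0],[0,0,-20],-1],[[0,0,0],[0,0,-10],-1],[[0,0,0],[0,0,0],-1]]'; python3 -m crank '[[[0,0,0],[0,0,-6],-1],[[0,0,0],[0,0,-6],-1],[[0,0,0],[0,0,-6],-1],[[0,0,0],[0,0,-6],-1],[[0,0,0],[0,0,-6],-1],[[0,0,0],[0,0,-6],-1],[[0,0,0],[0,0,0],-1],[[0,0,0],[0,0,0],-1]]'; cat > chk.py <<'E'
from fr import *
import sys
o=env.get_obs(); print(o['time'],o['position'].round(4),'yaw',o['eef_rot'].round(2),'L',L(o['position']),'F',o['contact_force'].round(2))
p,d,c=snap('side',sys.argv[1]+'.png'); P=pts(d,c).reshape(-1,3); l=L(P); z=P[:,2]*1000; I=p.reshape(-1,3).astype(int)
ok=d.ravel()>0
def rep(n,m):
    if m.sum()>3: print(n,m.sum(),'x',np.percentile(l[m,0],[1,50,99]).round(1),'y',np.percentile(l[m,1],[1,50,99]).round(1),'z',np.percentile(z[m],[1,50,99]).round(1))
    else: print(n,'none')
rep('treadle',ok&(l[:,0]>-108)&(l[:,0]<-78)&(l[:,1]>-40)&(l[:,1]<95)&(z>50)&(z<110))
rep('plate',ok&(l[:,0]>-46)&(l[:,0]<-12)&(abs(l[:,1])<8)&(z>57)&(z<75))
rep('box',ok&(I[:,2]>I[:,0]+8)&(abs(l[:,0])<55)&(z>84)&(z<97)&(l[:,1]<240)&(l[:,1]>-230))
for n in ():pass
E
python3 chk.py side1
```

```text
time: 2.37
position: [0.5095, -0.2022, 0.0901]
eef_rot: [-179.9, 0.1, 8.3]
contact_force: [1.0, -0.2, -0.2]
gripper_width: 0.0853
time: 3.03
position: [0.5094, -0.2022, 0.0551]
eef_rot: [-180.0, 0.0, 8.3]
contact_force: [-5.0, -0.7, 4.5]
gripper_width: 0.0853
3.0333 [ 0.5094 -0.2022  0.0551] yaw [-1.7997e+02  5.0000e-02  8.3100e+00] L [ -44.1 -245.4] F [-5.05 -0.69  4.47]
treadle 289 x [-107.6  -93.6  -78.3] y [-38.5  30.6  94.1] z [60.9 67.1 73.1]
plate none
box 650 x [-46.4   3.4  45.9] y [-206.9 -133.6  -40.7] z [84.8 89.7 94.8]
```

The plate is out of sight and the treadle is at about 67 mm, roughly 0.165 rad. I'll press 6 mm more, then start pushing slowly.

```bash
python3 -m crank '[[[0,0,0],[0,0,-3],-1],[[0,0,0],[0,0,-3],-1],[[0,0,0],[0,0,0],-1],[[0,0,0],[-0.6,4,0],-1],[[0,0,0],[-0.6,4,0],-1],[[0,0,0],[-0.6,4,0],-1],[[0,0,0],[0,0,0],-1],[[0,0,0],[0,0,0],-1]]'; python3 chk.py side2;  python3 -m crank '[[[0,0,0],[-0.6,4,0],-1],[[0,0,0],[-0.6,4,0],-1],[[0,0,0],[-0.6,4,0],-1],[[0,0,0],[-0.6,4,0],-1],[[0,0,0],[-0.6,4,0],-1],[[0,0,0],[-0.6,4,0],-1],[[0,0,0],[0,0,0],-1]]'; python3 chk.py side3
```

```text
time: 3.75
position: [0.5088, -0.1904, 0.0499]
eef_rot: [179.9, -0.1, 8.3]
contact_force: [-0.7, -0.2, 4.9]
gripper_width: 0.0855
3.75 [ 0.5088 -0.1904  0.0499] yaw [ 1.7994e+02 -1.1000e-01  8.3100e+00] L [ -43.  -233.6] F [-0.75 -0.22  4.92]
treadle 286 x [-107.9  -92.7  -78.6] y [-38.3  29.9  93.9] z [55.6 61.4 67.5]
plate none
box 647 x [-46.6   4.1  45.9] y [-207.  -132.5  -40.8] z [84.8 89.7 94.7]
time: 4.38
position: [0.5053, -0.1664, 0.05]
eef_rot: [179.9, -0.1, 8.3]
contact_force: [-0.6, -0.7, 5.5]
gripper_width: 0.0852
4.3833 [ 0.5053 -0.1664  0.05  ] yaw [ 1.7991e+02 -1.3000e-01  8.3400e+00] L [ -42.9 -209.3] F [-0.56 -0.67  5.55]
treadle 288 x [-107.7  -92.6  -78.2] y [-39.2  29.2  93.5] z [54.5 61.5 67.8]
plate none
box 642 x [-47.4   6.4  45.4] y [-191.  -116.   -27.8] z [85.  89.7 94.7]
```

The box moves with the finger and the gate is at about 0.2 rad. Step 1 is met, with the box still at about -115 mm. I'll carry on pushing.

```bash
python3 -m crank '[[[0,0,0],[-0.7,5,0],-1],[[0,0,0],[-1.2,8,0],-1],[[0,0,0],[-1.2,8,0],-1],[[0,0,0],[-1.2,8,0],-1],[[0,0,0],[-1.2,8,0],-1],[[0,0,0],[-1.2,8,0],-1],[[0,0,0],[-1.2,8,0],-1],[[0,0,0],[-0.7,5,0],-1]]'; python3 chk.py side4;  python3 -m crank '[[[0,0,0],[-0.7,5,0],-1],[[0,0,0],[-1.2,8,0],-1],[[0,0,0],[-1.2,8,0],-1],[[0,0,0],[-1.2,8,0],-1],[[0,0,0],[-1.2,8,0],-1],[[0,0,0],[-1.2,8,0],-1],[[0,0,0],[-1.2,8,0],-1],[[0,0,0],[-0.7,5,0],-1]]'; python3 chk.py side5
```

```text
time: 5.1
position: [0.4967, -0.1083, 0.05]
eef_rot: [179.9, -0.1, 8.3]
contact_force: [-1.1, -4.9, 5.5]
gripper_width: 0.0854
5.1 [ 0.4967 -0.1083  0.05  ] yaw [ 1.7991e+02 -1.5000e-01  8.3400e+00] L [ -43.1 -150.6] F [-1.08 -4.85  5.48]
treadle 284 x [-107.4  -92.6  -78.3] y [-39.   30.9  94. ] z [56.  61.4 67.9]
plate none
box 684 x [-49.    4.6  43.7] y [-133.4  -57.3   30.1] z [84.5 89.6 94.4]
time: 5.82
position: [0.4881, -0.0501, 0.0499]
eef_rot: [179.9, -0.1, 8.3]
contact_force: [0.3, -5.2, 6.7]
gripper_width: 0.0852
5.8167 [ 0.4881 -0.0501  0.0499] yaw [ 1.7993e+02 -1.5000e-01  8.3300e+00] L [-43.2 -91.8] F [ 0.26 -5.24  6.66]
treadle 272 x [-107.5  -93.   -78.5] y [-37.   30.6  92.3] z [55.6 61.3 67.9]
plate none
box 774 x [-49.1   3.6  43.8] y [-74.7   2.8  88.9] z [85.  89.5 94.6]
```

```bash
python3 -m crank '[[[0,0,0],[-0.7,5,0],-1],[[0,0,0],[-1.2,8,0],-1],[[0,0,0],[-1.2,8,0],-1],[[0,0,0],[-1.2,8,0],-1],[[0,0,0],[-1.2,8,0],-1],[[0,0,0],[-1.2,8,0],-1],[[0,0,0],[-1.2,8,0],-1],[[0,0,0],[-0.7,5,0],-1]]'; python3 chk.py side6;  python3 -m crank '[[[0,0,0],[-0.7,5,0],-1],[[0,0,0],[-1.2,8,0],-1],[[0,0,0],[-1.2,8,0],-1],[[0,0,0],[-1.2,8,0],-1],[[0,0,0],[-1.2,8,0],-1],[[0,0,0],[-1.2,8,0],-1],[[0,0,0],[-0.7,5,0],-1],[[0,0,0],[-0.6,4,0],-1]]'; python3 chk.py side7
```

```text
time: 6.53
position: [0.4794, 0.008, 0.0499]
eef_rot: [180.0, -0.1, 8.3]
contact_force: [-0.7, -5.4, 5.7]
gripper_width: 0.0854
6.5333 [0.4794 0.008  0.0499] yaw [ 1.7996e+02 -1.3000e-01  8.3300e+00] L [-43.4 -33. ] F [-0.66 -5.37  5.67]
treadle 332 x [-107.7  -92.5  -79. ] y [-38.4  19.8  93.8] z [ 55.2  61.8 108.3]
plate none
box 854 x [-49.    3.   43.9] y [-14.6  60.4 146.8] z [84.6 89.4 94.7]
time: 7.25
position: [0.4713, 0.062, 0.0498]
eef_rot: [180.0, -0.1, 8.3]
contact_force: [0.3, -4.5, 6.6]
gripper_width: 0.0855
7.25 [0.4713 0.062  0.0498] yaw [ 1.7997e+02 -1.2000e-01  8.3400e+00] L [-43.6  21.6] F [ 0.34 -4.52  6.59]
treadle 270 x [-107.6  -89.8  -78.4] y [-31.7  36.1  92.2] z [ 56.2  62.7 108.6]
plate none
box 935 x [-49.2   3.6  43.8] y [ 39.2 115.3 202.1] z [84.9 89.6 94.2]
```

```bash
python3 -m crank '[[[0,0,0],[-0.6,4,0],-1],[[0,0,0],[-0.6,4,0],-1],[[0,0,0],[-0.6,4,0],-1],[[0,0,0],[-0.3,2,0],-1],[[0,0,0],[-0.3,2,0],-1],[[0,0,0],[0,0,0],-1]]';  python3 -m crank '[[[0,0,0],[-0.15,1,0],-1],[[0,0,0],[-0.15,1,0],-1],[[0,0,0],[0,0,0],-1]]'; python3 chk.py side8
```

```text
time: 7.8
position: [0.4689, 0.0779, 0.0498]
eef_rot: [180.0, -0.1, 8.3]
contact_force: [-0.9, -1.7, 5.2]
gripper_width: 0.0854
time: 8.05
position: [0.4686, 0.0798, 0.0498]
eef_rot: [180.0, -0.1, 8.3]
contact_force: [-1.2, -2.7, 5.1]
gripper_width: 0.0855
8.05 [0.4686 0.0798 0.0498] yaw [ 1.7999e+02 -1.0000e-01  8.3200e+00] L [-43.8  39.5] F [-1.23 -2.66  5.12]
treadle 233 x [-107.5  -89.2  -78.6] y [-18.6  48.5  92.5] z [ 56.   62.8 108.2]
plate none
box 956 x [-49.    1.4  44.1] y [ 57.8 130.9 219.1] z [85.2 89.6 94.4]
```

```bash
python3 -m crank '[[[0,0,0],[-0.15,1,0],-1],[[0,0,0],[-0.15,1,0],-1],[[0,0,0],[0,0,0],-1]]'; python3 -m crank '[[[0,0,0],[-0.15,1,0],-1],[[0,0,0],[-0.15,1,0],-1],[[0,0,0],[0,0,0],-1]]'; python3 chk.py side9
```

```text
time: 8.35
position: [0.4682, 0.0817, 0.0498]
eef_rot: [180.0, -0.1, 8.3]
contact_force: [-1.3, -3.2, 5.6]
gripper_width: 0.0853
time: 8.6
position: [0.4679, 0.0838, 0.0497]
eef_rot: [180.0, -0.1, 8.3]
contact_force: [0.0, -4.1, 5.5]
gripper_width: 0.0851
8.6 [0.4679 0.0838 0.0497] yaw [ 1.7998e+02 -1.0000e-01  8.3200e+00] L [-43.8  43.6] F [ 0.05 -4.12  5.49]
treadle 224 x [-107.1  -89.8  -78.4] y [-14.8  52.9  93.7] z [ 54.5  63.3 108.9]
plate none
box 927 x [-49.1   2.1  44. ] y [ 60.9 129.4 221.1] z [85.  89.6 94.1]
```

```bash
python3 -m crank '[[[0,0,0],[-0.15,1,0],-1],[[0,0,0],[0,0,0],-1]]'; python3 -m crank '[[[0,0,0],[-0.15,1,0],-1],[[0,0,0],[0,0,0],-1]]'; python3 -m crank '[[[0,0,0],[-0.15,1,0],-1],[[0,0,0],[0,0,0],-1]]'
```

```text
time: 8.82
position: [0.4678, 0.0846, 0.0498]
eef_rot: [180.0, -0.1, 8.3]
contact_force: [-0.3, -4.0, 6.7]
gripper_width: 0.0853
time: 8.98
position: [0.4676, 0.0849, 0.0498]
eef_rot: [180.0, -0.1, 8.2]
contact_force: [-0.1, -14.7, 6.2]
gripper_width: 0.0856
time: 9.15
position: [0.4675, 0.0851, 0.0498]
eef_rot: [179.9, -0.1, 8.2]
contact_force: [-1.3, -26.4, 6.8]
gripper_width: 0.0855
```

The force jumped from 4 to 26 N with no travel, so the box is against the stop. I'll back off a little before lifting.

```bash
python3 -m crank '[[[0,0,0],[0.3,-2,0],-1],[[0,0,0],[0.6,-4,0],-1],[[0,0,0],[0.3,-2,0],-1],[[0,0,0],[0,0,0],-1],[[0,0,0],[0,0,5],-1],[[0,0,0],[0,0,8],-1],[[0,0,0],[0,0,8],-1],[[0,0,0],[0,0,8],-1]]'; python3 -m crank '[[[0,0,0],[0,0,10],-1],[[0,0,0],[0,0,15],-1],[[0,0,0],[0,0,25],-1],[[0,0,0],[0,0,30],-1],[[0,0,0],[0,0,30],-1],[[0,0,0],[0,0,20],-1],[[0,0,0],[0,0,0],-1],[[0,0,0],[0,0,0],-1]]'; python3 chk.py side10; python3 - <<'E'
from h import *
p,d,c=snap('wrist','wrist2.png')
from fr import *
P=pts(d,c).reshape(-1,3); l=L(P); z=P[:,2]*1000; I=p.reshape(-1,3).astype(int)
m=(I[:,2]>I[:,0]+15)&(z>84)&(z<97)
r=cv2.minAreaRect(l[m].astype(np.float32)); print(m.sum(),r, np.percentile(z[m],[1,50,99]))
E
```

```text
time: 9.82
position: [0.4684, 0.0788, 0.0795]
eef_rot: [180.0, -0.1, 8.3]
contact_force: [0.6, 0.3, 1.6]
gripper_width: 0.0854
time: 10.48
position: [0.4679, 0.0788, 0.2095]
eef_rot: [180.0, -0.1, 8.3]
contact_force: [-0.5, -0.1, -1.0]
gripper_width: 0.0856
10.4833 [0.4679 0.0788 0.2095] yaw [ 1.7999e+02 -1.3000e-01  8.3100e+00] L [-44.5  38.7] F [-0.46 -0.07 -1.02]
treadle 300 x [-107.3  -93.4  -78.6] y [-38.1  29.8  93.5] z [ 93.6  98.3 103.5]
plate 37 x [-45.5 -29.3 -12.7] y [-5.3  0.8  5.8] z [57.4 63.7 66.9]
box 931 x [-49.2   1.5  43.6] y [ 59.2 127.3 221.7] z [85.  89.4 94.1]
15587 ((-4.803356170654297, 112.98098754882812), (95.10379791259766, 114.38377380371094), 0.36262673139572144) [87.93481524 89.55063681 91.24047134]
```

View pics/wrist2.png

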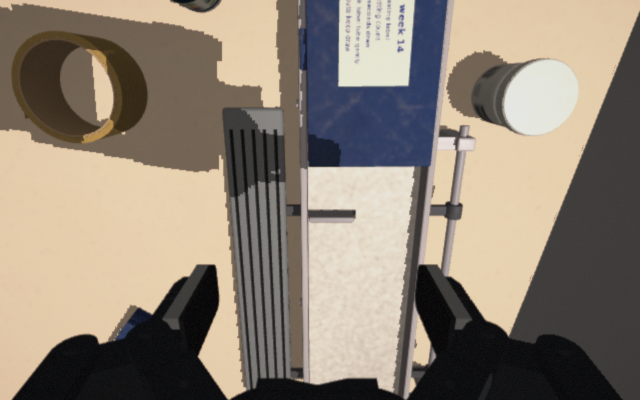

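The box is straight, with its rear end at v≈165. The gate plate stands up again at (330,214), the treadle is back up, and the fingers are clear. From the measured rear face at about 55.8 mm, the box centre is at about 140.8 mm.

```bash
python3 -c "
from bench import env
print(env.sign_off())"
```

```text
the job is handed in; nothing more can be done
None
```

The job is done and handed in. The box is home against the end stop and the gate has sprung shut behind it.

I pressed the treadle down to about 0.2 rad with one open finger. With the other finger behind the box, I pushed it over the sunken gate until the force rose from 4 N to 26 N with almost no travel. Then I backed off 8 mm and lifted clear.

**Last checks**
- **Box position:** the wrist depth image puts the centre at y of about 140.8 mm, taken from its rear face at 55.8 mm plus half its length. It is straight to about 0.4°, with its top at z of about 90 mm, so it lies flat.
- **Gate:** the treadle is back at z of 98 mm and the plate is up again.
- **Robot:** it touches nothing, with force readings within about 1 N of zero.
- **Bystanders:** I did not re-measure these. The tool stayed clear of all of them.

**Disagreements**
- Wrist and side camera points differed by about 2 mm.
- The counter hides the box's outlet end from the side camera. Home therefore rests on the rear face and the force rise at the stop.
- A brief 5 N sideways force appeared during the first press on the treadle. It was gone at the next reading.

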